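# Refill the empty spray can at the filling station

### The arm

A 6-joint arm with a two-finger parallel gripper is mounted at the origin on the work surface. World frame = base frame: x ahead of the robot, y to its left, z up, the work surface at z = 0. Lengths are in m, angles in rad, forces in N, time in s.
With the tool pointing down it reaches from about 0.3 to 0.875 m from the base axis. Payload 6.4 kg.
Tool frame: the origin (TCP) lies midway between the tips of the shut fingers; the grasp point (between the pads) lies 19 mm behind it; z points along the fingers, y is the direction in which the jaws open and shut (so a half turn about z gives the same grasp; the last joint's range is limited). The gripper opens to 85 mm and grips with 20 to 120 N. Pads are 22 mm wide; open, the fingers measure 114 mm over their backs; the gripper's body (76 mm by 85 mm) begins 54 mm behind the grasp point. The pads swing forward as they close: fully open they stand 13 mm farther back than shut.
Start: joints at [1.026, 0.181, 1.607, -0, 1.354, -0.206], TCP at [0.191, 0.542, 0.231] pointing down, gripper open.
Joint ranges: [-2.99, 2.99], [-0.89, 2.07], [0.3, 2.58], [-1.14, 4.28], [0, 2.63], [-3.12, 3.12]. Speed limits (rad/s): [2.57, 2.57, 3.01, 3.14, 3.14, 3.14].

### API

Orientations are given as a unit quaternion [w, x, y, z].
In Python, from bench import ctrl gives the robot as it stands.
- The arm moves only by the tool apply_moves, never from a script. Its argument "plan" is a list of rows, each an object with "translation": the shift along the tool's x, y, z in m, a list of three; "angular": the turn, a rotation vector about the tool's x, y, z in rad, a list of three; "hand": the finger opening in m, from 0 to 0.0854. In form: [{"translation": [x, y, z], "angular": [rx, ry, rz], "hand": hand}, ...]. A call has 1 to 10 rows; each row shifts and turns the commanded pose from where the row before left it, along the tool's axes as they then stand; what a row does not reach is not made up. A row lasts 1/8 s, in which the tool goes at most 62.5 mm and 10.7 degrees, less where a joint would pass 70% of its speed; a pose out of reach is approached as far as the arm can. A call with a gripper value outside its range is refused whole. The fingers move at their own pace and stop on an object; the grip force is fixed at half the most. Time passes only in rows, so rows that do not move let the fingers close. It gives the time, the measured TCP pose, the force and the opening at its end, in the units of the state.
- ctrl.get_obs(): the state, without advancing time (a new reading comes with each control period).
- ctrl.camera(name): name is "side" or "top" or "wrist"; returns a dict with "img" (480x640x3 uint8, red, green, blue), "K" (3x3 intrinsics, pixels), "eye" and "orientation" of the camera in the world. Camera axes: x right, y up, looking along -z (the intrinsics and any distortion apply to the point x, -y, -z); pixel columns grow to the right and rows downward; lengths in m; the calibration is good to about 2 mm. A picture is of the moment at which its call begins. There is no depth.
- ctrl.hand_in(): hands the job in, once; it reports no verdict.
The state is a dict: "time_s": time; "q": joint angles; "dq": joint speeds; "joint_efforts": joint torques, N m; "eef_pos": TCP position; "eef_rot": TCP orientation; "wrist_force": force on the tool from outside, world axes, zero at the start; "torque": the same for the moment, N m; "opening": opening from 0.0 (shut) to 1.0 (fully open).
Only numpy, scipy, OpenCV 4.12 (cv2) and the standard library are available. Lean on these libraries where they do the work, as an engineer would, in place of code of your own. Each camera call takes 0.05 s, during which the arm holds its last target.

### The job

The capped can in the filling station's sprung cradle is full: lift it out and lower it (do not drop it) upright into the free pocket of the can crate. Then take the empty can, the one with the bare spray head, by its body without pushing on the spray head, stand it in the cradle, press it straight down against the spring as far as it goes and keep it pressed down so that it fills: finish while gripping and holding it there, do not let go. Leave everything else on the bench where it is.

Things in the scene. Friction and masses are not known exactly. Their poses are not given: they have to be found in the camera images.
- filled_can: full spray can, aluminium with a grey band and a white plastic cap; about 0.4 kg; upright it has a straight wall 53 mm in diameter from the bottom up to 148 mm, then the cap (49 mm wide) up to 174 mm. It stands in the cradle at the start. Origin: centre of its underside; z along the can, up.
- empty_can: empty spray can, the same aluminium body (53 mm in diameter, straight wall to 148 mm high), about 0.13 kg, no cap: a low metal dome and a small black spray head (16 mm wide) whose top is 176 mm above the underside. It stands on the bench between the station and the crate, changing places with the oil bottle and the grease jar. Grip the straight wall. Origin: centre of its underside; z along the can, up.
- spray_head (a joint): travel of the empty can's spray head (m): 0 = at rest, up to 0.004 = pushed in. It must not be pushed in.
- station: spray-can filling station, fixed: grey base box 200 x 180 mm, 36 mm high, with a steel drip tray; the sprung cradle stands on its robot-side half (axis 35 mm from the origin along the station's -x), a control block with gauge on the other half (x 45 to 95 mm, y -65 to 65 mm, up to 97 mm high, its regulator knob up to 121 mm). Origin: centre of the underside on the bench; z up. It stands on the robot's left or right, the crate on the other side.
- cradle_seat (a point): centre of the cradle's floor, on which the can's underside rests; 70 mm above the bench when the spring is relaxed; moves down with the cradle. The cradle is a round aluminium cup on a coil spring: bore 57 mm, wall 24 mm high above this floor, its rim flared to about 68 mm. z up.
- cradle (a joint): how far the cradle is pressed down (m): 0 = up, 0.014 = on its stop. The spring pushes back with about 7 N at the start of the travel and 19 N at the stop, so a can's weight alone does not move it.
- crate: steel can crate, fixed, 207 mm long (its x) x 71 mm wide, 70 mm high, floor 3 mm thick: three 65 mm square pockets in a row (partitions 60 mm high), at x = -68, 0 and 68 mm; the first two hold capped full cans, the third is free. Any yaw. Origin: centre of the underside; z up.
- free_pocket (a point): centre of the free pocket's floor, 3 mm above the bench; axes as the crate's: its neighbour can stands 68 mm away along -x, the two y sides are clear.
- crate_can_a: capped full can in the crate's far end pocket, like filled_can; leave it
- crate_can_b: capped full can in the crate's middle pocket, like filled_can; leave it
- oil_bottle: grey plastic oil bottle with a long thin black spout, 60 mm in diameter, 178 mm high, standing; origin at its underside; leave it
- grease_jar: white jar with a dark screw lid, 76 mm in diameter, 76 mm high, standing; origin at its underside; leave it
- wrench: steel wrench, 200 mm long, lying beyond the cans; leave it
- screwdriver: black-handled screwdriver lying on the robot's side of the bench; leave it
- socket: steel socket, 26 mm in diameter, 55 mm high, standing on the robot's side of the bench; leave it
There are look-alikes about, which are no part of the job. Leave any purple or turquoise look-alike of the empty_can alone.

How it is judged:
On the way, in this order (a step that is already met when the one before it is completed fails the run):
1. the full can stands in the free pocket of the crate, let go (horizontal distance between filled_can and free_pocket below 0.012 m and z of filled_can in the frame of free_pocket below 0.006 m and angle between filled_can's own z axis and vertical below 0.1 rad and contact force between the fingers and filled_can below 0.05 N), for 0.2 s.
2. the empty can stands upright in the cradle and presses it down (value of joint cradle above 0.0115 m and horizontal distance between empty_can and cradle_seat below 0.005 m and z of empty_can in the frame of cradle_seat below 0.004 m and angle between empty_can's own z axis and vertical below 0.1 rad), for 0.5 s.
At the end, for the whole second after the job is handed in: Empty can gripped by its wall (over 5 N), upright within 0.1 rad on the cradle floor (5 mm off centre, 4 mm in height), cradle pressed down over 11.5 of 14 mm, at rest; full can released on the free pocket's floor (12 mm off centre, 6 mm in height, 0.1 rad), at rest (all of step 1 and all of step 2 and contact force between the fingers and empty_can above 5 N and z of the grasp point in the frame of empty_can below 0.15 m and linear speed of each of empty_can, filled_can below 0.02 m/s); the arm keeps its last pose, push and grip.
It fails at once if the spray head is pushed in (value of joint spray_head above 0.002 m).
It fails at once if the full can is dropped (linear speed of filled_can above 0.7 m/s and contact force between the fingers and filled_can below 0.05 N).
It fails at once if a can of the crate is taken out or tipped (distance of any of crate_can_a, crate_can_b from where it was at the start of the episode above 0.02 m).
It fails at once if another thing on the bench is pushed away or knocked over (distance of any of oil_bottle, grease_jar, wrench, screwdriver, socket from where it was at the start of the episode above 0.025 m or angle between any of oil_bottle, grease_jar's own z axis and vertical above 0.5 rad).
It also fails if it takes over 64 s, if anything falls off the work surface, if the arm or the gripper's body presses on something with over 40 N, if the wrist force passes 120 N, or if a joint passes its speed limit or range.

## Working session

There is one attempt and no reset: what is moved stays moved. The work goes in short steps, Python scripts to look and compute and a tool call to move; the robot and the scene stay as the last step left them, time stands still between calls to the robot, and variables do not carry over. Pictures are saved under pics/ and viewed, and the job is handed in when it is done.

Besides the shell and the picture viewer there is one more tool, called after "Emit:" as name(argument=value, ...) on one line, values as JSON. apply_moves: Moves the arm, as the interface text tells. Its arguments: {"type":"object","properties":{"plan":{"type":"array","items":{"type":"object","properties":{"translation":{"type":"array","items":{"type":"number"}},"angular":{"type":"array","items":{"type":"number"}},"hand":{"type":"number"}}}}},"required":["plan"]}

```bash
ls; mkdir -p pics; python3 - <<'E'
from bench import ctrl
import cv2
o=ctrl.get_obs()
for k,v in o.items(): print(k,v)
for n in ["side","top","wrist"]:
    c=ctrl.camera(n); cv2.imwrite(f"pics/{n}0.png",c["img"][:,:,::-1]); print(n,c["K"],c["eye"],c["orientation"],[k for k in c])
E
```

```text
pics
time_s 0.0
q [ 1.02569944e+00  1.81547792e-01  1.60801175e+00  1.94667230e-06
  1.35381223e+00 -2.06333035e-01]
dq [ 6.88488116e-05  5.65378983e-05  1.31697051e-03 -2.59939338e-04
 -5.99335290e-04 -7.87967794e-04]
joint_efforts [ 6.72875613e-04 -4.44878519e+01 -3.51330900e+01 -3.05879930e-04
  9.30382084e-03 -1.27246071e-05]
eef_pos [0.19078968 0.54183217 0.23037856]
eef_rot [-3.27295785e-04  1.68573292e-01  9.85688721e-01 -8.27157038e-04]
wrist_force [-0.15751952  0.55629402  0.62202117]
torque [-0.01238078  0.00637319 -0.02212454]
opening 1.001982538299547
side [[546.41784922   0.         325.95252331]
 [  0.         546.41784922 239.90950414]
 [  0.           0.           1.        ]] [ 0.27358784 -0.77430346  0.7525692 ] [ 0.88169851  0.44021931 -0.07506896 -0.15224765] ['img', 'K', 'eye', 'orientation']
top [[471.63739446   0.         321.58172584]
 [  0.         471.63739446 243.84866767]
 [  0.           0.           1.        ]] [0.41535772 0.03336479 1.04376703] [ 0.70653034  0.05538668 -0.05929517 -0.70301585] ['img', 'K', 'eye', 'orientation']
wrist [[371.48573203   0.         332.52898786]
 [  0.         371.48573203 240.51665095]
 [  0.           0.           1.        ]] [0.11203381 0.57070578 0.37359134] [ 0.80504966 -0.13299635 -0.09360986  0.57047717] ['img', 'K', 'eye', 'orientation']
```

View pics/side0.png

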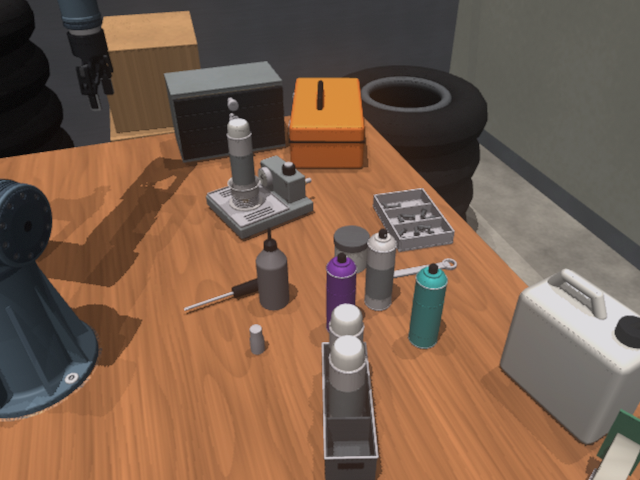

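View pics/top0.png

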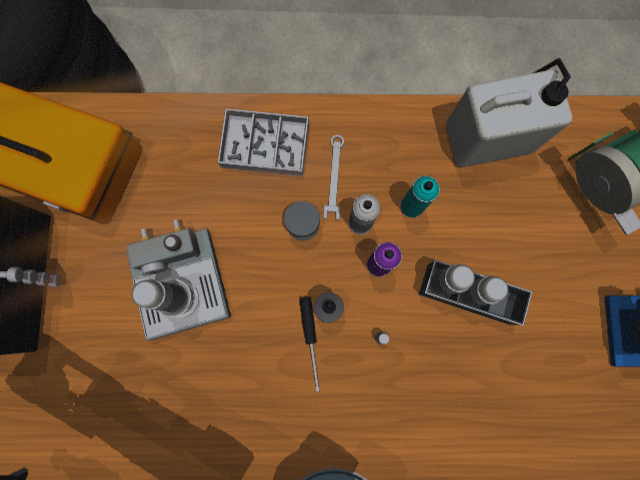

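View pics/wrist0.png

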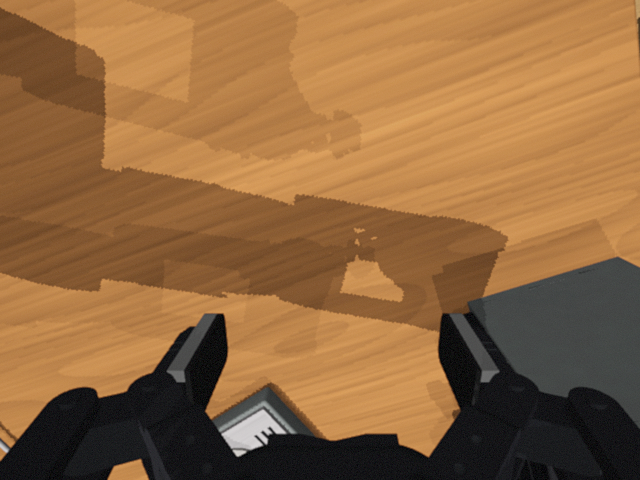

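Side view: the capped can stands in the cradle at (240,150), the bare-headed can is at (380,270), the crate is at the bottom with its free pocket nearest the camera, and purple and turquoise decoys stand beside. Top view: cradle cap at (147,293), empty can's head at (366,205), crate at (475,292) with its free pocket on the right.

```bash
cat > h.py <<'E'
import numpy as np, cv2
from scipy.spatial.transform import Rotation as R
def rot(q): return R.from_quat([q[1],q[2],q[3],q[0]]).as_matrix()
class Cam:
    def __init__(s,c): s.K=np.array(c["K"]);s.e=np.array(c["eye"]);s.R=rot(c["orientation"]);s.img=c["img"]
    def ray(s,u,v):
        d=np.linalg.inv(s.K)@[u,v,1]; return s.R@(d*[1,-1,-1])
    def at(s,u,v,z):
        d=s.ray(u,v); return s.e+d*(z-s.e[2])/d[2]
    def px(s,p):
        d=s.R.T@(np.array(p,float)-s.e)*[1,-1,-1]; d=s.K@d; return d[:2]/d[2]
def tri(c1,p1,c2,p2):
    d1=c1.ray(*p1);d2=c2.ray(*p2);d1/=np.linalg.norm(d1);d2/=np.linalg.norm(d2)
    t=np.linalg.lstsq(np.c_[d1,-d2],c2.e-c1.e,rcond=None)[0]
    a=c1.e+t[0]*d1;b=c2.e+t[1]*d2
    return (a+b)/2,np.linalg.norm(a-b)
E
python3 - <<'E'
import cv2,numpy as np
t=cv2.imread('pics/top0.png');s=cv2.imread('pics/side0.png')
def cr(im,x,y,w,h,k,n): cv2.imwrite(n,cv2.resize(im[y:y+h,x:x+w],None,fx=k,fy=k,interpolation=cv2.INTER_NEAREST))
cr(t,120,220,120,120,5,'pics/a.png')
cr(t,280,170,160,120,5,'pics/b.png')
cr(t,410,250,130,85,6,'pics/c.png')
cr(s,310,220,140,115,5,'pics/d.png')
cr(s,310,300,80,180,3.3,'pics/f.png') if 0 else cv2.imwrite('pics/f.png',cv2.resize(s[300:480,300:400],None,fx=3,fy=3))
cv2.imwrite('pics/e.png',cv2.resize(s[90:240,200:320],None,fx=4,fy=4))
E
```

```text
(no output)
```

View pics/a.png

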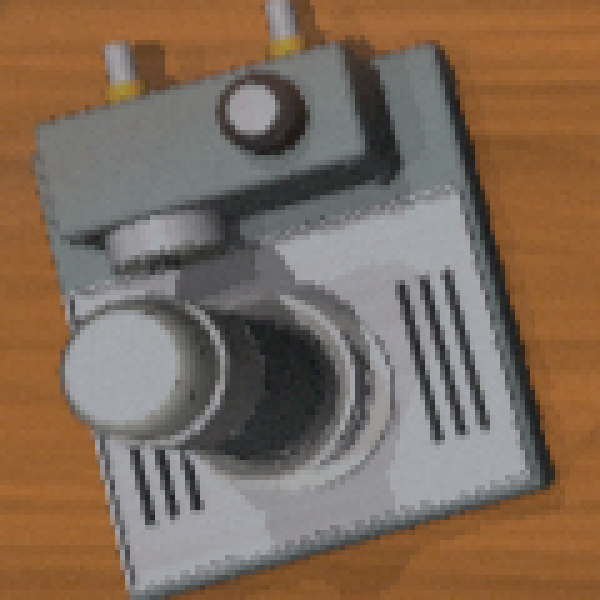

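View pics/b.png

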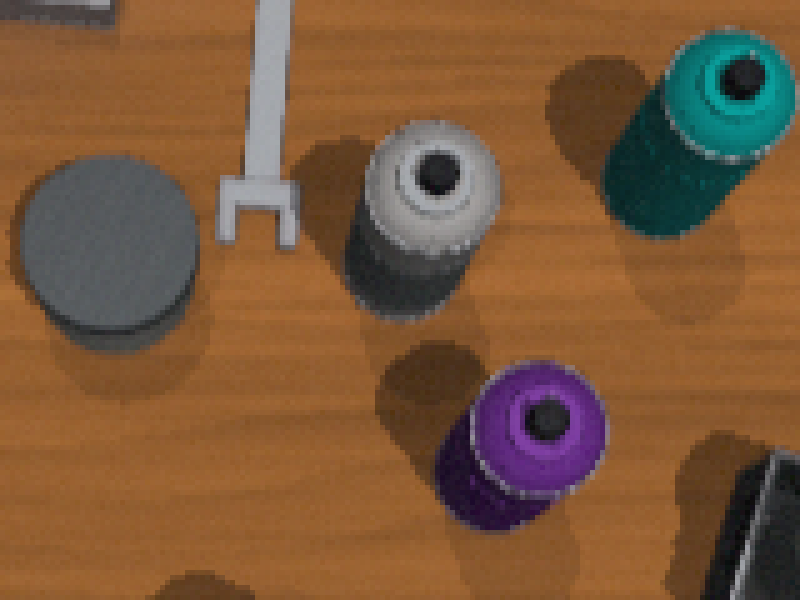

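View pics/c.png

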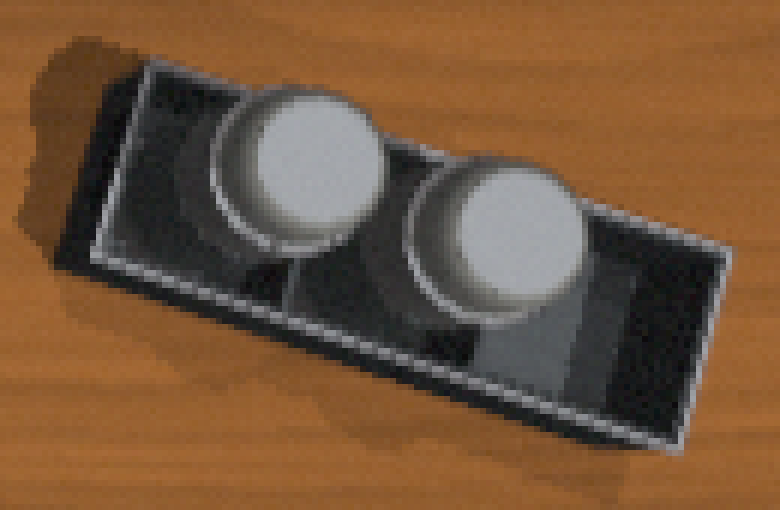

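View pics/d.png

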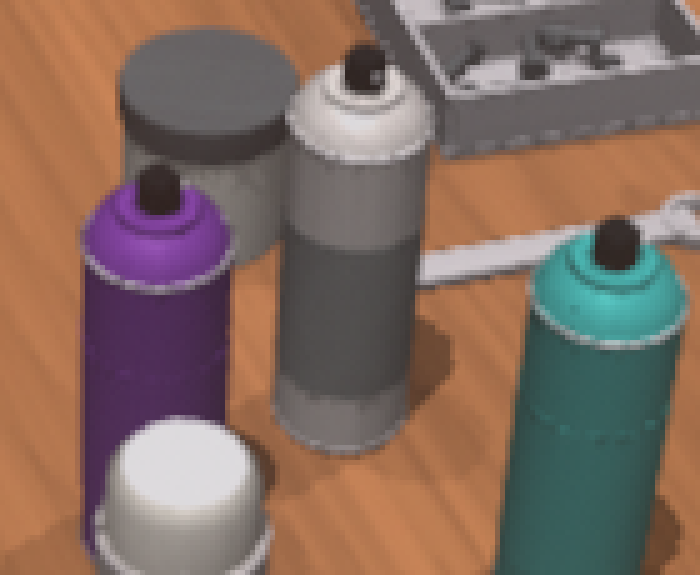

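View pics/e.png

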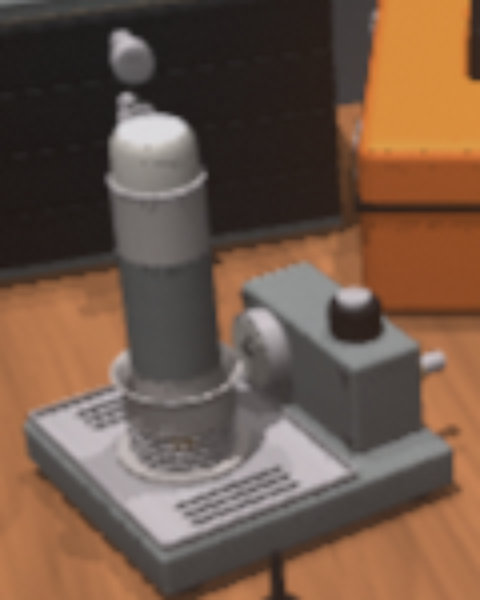

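View pics/f.png

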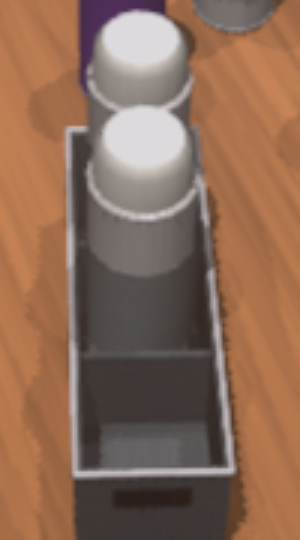

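```bash
python3 - <<'E'
from h import *
from bench import ctrl
T=Cam(ctrl.camera("top"));S=Cam(ctrl.camera("side"))
def top(pts,x,y,k): return [(p[0]/k-.5+x,p[1]/k-.5+y) for p in pts]
def circ(C,pts,z,r=None):
    P=np.array([C.at(u,v,z)[:2] for u,v in pts]); 
    A=np.c_[2*P,np.ones(len(P))];s=np.linalg.lstsq(A,(P**2).sum(1),rcond=None)[0]
    from scipy.optimize import least_squares
    f=least_squares(lambda c:np.linalg.norm(P-c,axis=1)-r,P.mean(0)*.5+s[:2]*.5) if r else None
    return s[:2],np.sqrt(s[2]+s[:2]@s[:2]),(f.x if r else None), (np.abs(f.fun).max() if r else None)
print('crate')
c=[T.at(u,v,.070)[:2] for u,v in top([(152,60),(732,248),(682,452),(93,260)],410,250,6)]
c=np.array(c);print(c,[np.linalg.norm(c[i]-c[(i+1)%4]) for i in range(4)],c.mean(0))
ax=(c[1]-c[0]+c[2]-c[3]);ax/=np.linalg.norm(ax);print('yaw',np.arctan2(ax[1],ax[0]),'pocket',c.mean(0)+.068*ax)
cs=np.array([S.at(u/3+300-.33,v/3+300-.33,.07)[:2] for u,v in [(68,129),(75,472),(234,472),(200,129)]]);print('side crate corners',cs)
print('station')
s=np.array([T.at(u,v,.036)[:2] for u,v in top([(437,45),(550,485),(133,597)],120,220,5)])
print(s,np.linalg.norm(s[0]-s[1]),np.linalg.norm(s[2]-s[1]))
o=(s[0]+s[2])/2; xx=(s[0]-s[1]);xx/=np.linalg.norm(xx);print('org',o,'yaw',np.arctan2(xx[1],xx[0]),'cradle',o-.035*xx)
print('filled ring top',circ(T,top([(195,303),(215,330),(225,365),(218,400),(200,430),(180,443)],120,220,5),.218,.0265))
print('empty ring top',circ(T,top([(368,165),(367,200),(380,235),(405,252),(440,258),(480,235),(498,205),(500,180),(485,145),(435,121)],280,170,5),.148,.0265))
h=lambda p,x,y,k:(p[0]/k-.5+x,p[1]/k-.5+y)
print('head tri',tri(T,h((438,172),280,170,5),S,h((365,58),310,220,5)))
print('filled ring side',circ(S,[(u/4-.4+200,v/4-.4+90) for u,v in [(108,182),(120,192),(140,199),(165,200),(190,193),(206,180)]],.218,.0265))
print('empty ring side',circ(S,top([(287,118),(295,138),(320,153),(355,160),(395,155),(425,140),(433,122)],310,220,5),.148,.0265))
print('empty base side',circ(S,top([(273,402),(283,425),(305,442),(345,452),(385,440),(405,420)],310,220,5),.0,.0265))
for n,p in [('purple head',(547,418)),('turq head',(742,76))]:
    print(n,T.at(*h(p,280,170,5),.17))
print('jar',T.at(*h((110,240),280,170,5),.076))
print('oil',T.at(329,307,.1)); print('knob',T.at(*h((255,107),120,220,5),.121))
print('robot tcp',ctrl.get_obs()['time_s'])
E
```

```text
crate
[[ 0.54312266 -0.20782515]
 [ 0.47898342 -0.40539446]
 [ 0.40971916 -0.38367234]
 [ 0.47380125 -0.18516274]] [np.float64(0.20771969329302073), np.float64(0.07259055034975039), np.float64(0.20859669002127193), np.float64(0.07293177254723154)] [ 0.47640663 -0.29551367]
yaw -1.8838761637281771 pocket [ 0.45546329 -0.36020816]
side crate corners [[ 0.47536019 -0.18460295]
 [ 0.41015742 -0.38101294]
 [ 0.47803769 -0.40519005]
 [ 0.54424262 -0.20917626]]
station
[[0.61289286 0.27758376]
 [0.42408402 0.22170291]
 [0.37698967 0.39427208]] 0.19690466705593276 0.17887983781276268
org [0.49494126 0.33592792] yaw 0.2877510607559179 cradle [0.4613803  0.32599504]
filled ring top (array([0.4609898 , 0.33164614]), np.float64(0.029444983028568752), array([0.46078084, 0.3280243 ]), np.float64(0.0013676892970673274))
empty ring top (array([ 0.63484093, -0.0573813 ]), np.float64(0.026926603999022476), array([ 0.63470268, -0.05743933]), np.float64(0.0010148145894024602))
head tri (array([ 0.63534138, -0.05721149,  0.17289562]), np.float64(2.1112809795433747e-05))
filled ring side (array([0.46068703, 0.32355777]), np.float64(0.026665917056093412), array([0.46066219, 0.32338668]), np.float64(0.0011776103717426288))
empty ring side (array([ 0.63396387, -0.05807514]), np.float64(0.026956818654680862), array([ 0.63375581, -0.05860797]), np.float64(0.0008452393578361195))
empty base side (array([ 0.63684664, -0.05498625]), np.float64(0.026527259251217107), array([ 0.63683095, -0.05500513]), np.float64(0.0005475051168572775))
purple head [ 0.54163078 -0.0973181   0.17      ]
turq head [ 0.67465479 -0.17470191  0.17      ]
jar [0.62968161 0.07074068 0.076     ]
oil [0.44305967 0.01318837 0.1       ]
knob [0.57080595 0.32788799 0.121     ]
robot tcp 0.25
```

Crate rim measures 208 x 73 mm and station edges 197 x 179 mm, both matching the given sizes. The triangulated head height is 173 mm (given 176). The filled can and cradle are at about (0.461, 0.326), the pocket at (0.4555, -0.360) and the empty can at (0.635, -0.057). I'll move above the filled can.

Emit:
apply_moves(plan=[{"translation":[0,0,-0.035],"angular":[0,0,0],"hand":0.0854},{"translation":[0,0,-0.035],"angular":[0,0,0],"hand":0.0854},{"translation":[-0.0466,-0.0163,0],"angular":[0,0,0],"hand":0.0854},{"translation":[-0.0466,-0.0163,0],"angular":[0,0,0],"hand":0.0854},{"translation":[-0.0466,-0.0163,0],"angular":[0,0,0],"hand":0.0854},{"translation":[-0.0466,-0.0163,0],"angular":[0,0,0],"hand":0.0854},{"translation":[-0.0466,-0.0163,0],"angular":[0,0,0],"hand":0.0854},{"translation":[-0.0466,-0.0163,0],"angular":[0,0,0],"hand":0.0854},{"translation":[-0.0466,-0.0163,0],"angular":[0,0,0.166],"hand":0.0854},{"translation":[0,0,0],"angular":[0,0,0.166],"hand":0.0854}])

```text
time_s: 1.5
eef_pos: [0.4633, 0.3237, 0.3009]
eef_rot: [0.0, 0.334, 0.943, -0.0]
wrist_force: [-0.8, 0.4, 0.4]
opening: 0.998
```

```bash
cat >> h.py <<'E'
def go(o,tgt,psi=None):
    Rm=rot(o["eef_rot"]); d=Rm.T@(np.array(tgt)-o["eef_pos"])
    y=Rm[:,1]; p=np.arctan2(y[1],y[0])
    print("pos",np.round(o["eef_pos"],4),"psi",round(p,4),"zaxis",np.round(Rm[:,2],4),"tool d",np.round(d,4),"t",round(o["time_s"],2))
    if psi is not None:
        print("rz",-(psi-p))
        # tilt fix + yaw: rotation vec tool
        Rt=np.c_[[np.sin(psi),-np.cos(psi),0],[np.cos(psi),np.sin(psi),0],[0,0,-1]]
        print("rotvec",np.round(R.from_matrix(Rm.T@Rt).as_rotvec(),4))
E
python3 - <<'E'
from h import *
from bench import ctrl
c=ctrl.camera("wrist");cv2.imwrite("pics/w1.png",c["img"][:,:,::-1])
o=ctrl.get_obs();go(o,[.461,.326,.18],.9);print(o["q"],o["wrist_force"])
E
```

```text
pos [0.4621 0.3248 0.3009] psi 0.8848 zaxis [-6.e-04 -4.e-04 -1.e+00] tool d [0.0016 0.0003 0.1209] t 1.55
rz -0.015154618789724128Traceback (most recent call last):
  File "<stdin>", line 4, in <module>
  File "h.py", line 25, in go
    print("rotvec",np.round(R.from_matrix(Rm.T@Rt).as_rotvec(),4))
                            ~~~~~~~~~~~~~^^^^^^^^^
  File "scipy/spatial/transform/_rotation.pyx", line 1143, in scipy.spatial.transform._rotation.Rotation.from_matrix
ValueError: Non-positive determinant (left-handed or null coordinate frame) in rotation matrix 0: [[-9.99885143e-01  1.51541844e-02 -2.25970380e-04]
 [ 1.51540356e-02  9.99884962e-01  6.46353568e-04]
 [-2.35739346e-04 -6.42854967e-04  9.99999766e-01]].
```

View pics/w1.png

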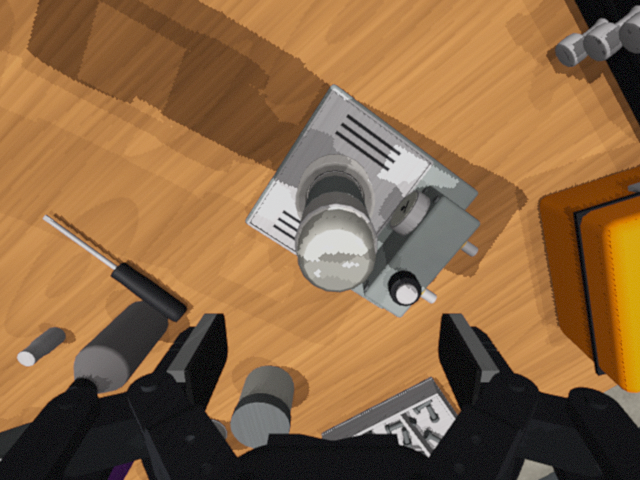

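The wrist view shows the cap at about (337,245), between the fingers (mid column about 332). I'll descend and grip.

```bash
sed -i 's/\[np.sin(psi),-np.cos(psi),0\]/[-np.sin(psi),np.cos(psi),0]/' h.py
python3 - <<'E'
from h import *
from bench import ctrl
W=Cam(ctrl.camera("wrist"));o=ctrl.get_obs();go(o,[.461,.326,.18],.9)
g=np.array([W.px([.461,.326,.244]),W.px([.461,.326,.218])]);print(g)
gray=cv2.cvtColor(W.img,cv2.COLOR_RGB2GRAY)
for v in (205,235,265): print(v,gray[v,285:390:3])
E
```

```text
pos [0.4614 0.3255 0.3009] psi 0.897 zaxis [-7.e-04 -2.e-04 -1.e+00] tool d [0.0005 0.0002 0.1209] t 1.6
rz -0.002967170941459929
rotvec [-0.0006 -0.0004 -0.003 ]
[[332.12463715 264.47364895]
 [332.18150225 249.13286314]]
205 [217 217 217 211 135 117 116  58  67  84  84  82  84  84  83  84  87  99
  85  83  86  85  87  80  82  82  52 126 129 161 156 156 157 121 121]
235 [ 77  92 200 213 119 120  95 140 161 172 181 186 203 217 217 217 217 217
 217 216 218 217 201 166 165 157 129 110  92 128 102 118  94  95  99]
265 [144 149 148 143 127 106 132 175 175 176 176 175 176 175 176 177 177 177
 177 175 210 220 193 219 176 174 175 178 140 115  71  72  73  72  84]
```

Emit:
apply_moves(plan=[{"translation":[0.0016,0.0005,0.03],"angular":[0,0,0],"hand":0.0854},{"translation":[0,0,0.03],"angular":[0,0,0],"hand":0.0854},{"translation":[0,0,0.03],"angular":[0,0,0],"hand":0.0854},{"translation":[0,0,0.03],"angular":[0,0,0],"hand":0.0854},{"translation":[0,0,0],"angular":[0,0,0],"hand":0.0854}])

```text
time_s: 2.22
eef_pos: [0.4576, 0.3274, 0.1788]
eef_rot: [-0.002, 0.327, 0.945, -0.002]
wrist_force: [-0.2, -0.2, -0.1]
opening: 1.0
```

```bash

python3 - <<'E'
from h import *
from bench import ctrl
o=ctrl.get_obs();go(o,[.461,.326,.18],.9)
print(o["wrist_force"])
cv2.imwrite("pics/w2.png",ctrl.camera("wrist")["img"][:,:,::-1])
E
```

```text
pos [0.4576 0.3274 0.1788] psi 0.904 zaxis [-0.0052 -0.0022 -1.    ] tool d [-0.0036  0.001  -0.0012] t 2.23
rz 0.003974229765733139
rotvec [-0.0049 -0.0027  0.004 ]
[-0.21981794 -0.24774142 -0.10964537]
```

View pics/w2.png

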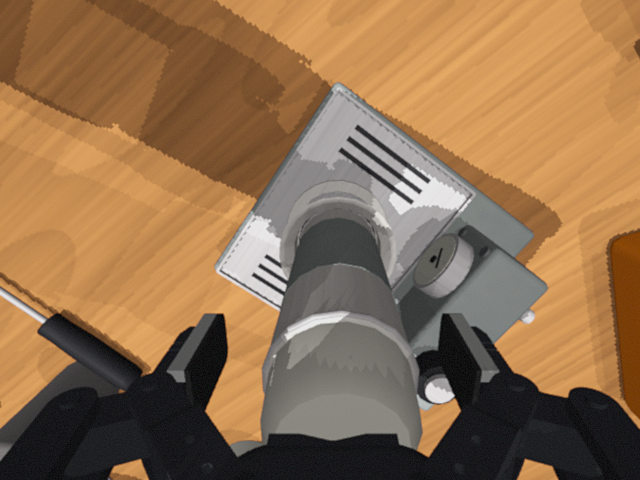

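The ring on the can spans columns 263 to 417, so its centre is at 340 against a finger mid of 332, about 2.5 mm off. I'll let the arm settle and measure that before closing.

Emit:
apply_moves(plan=[{"translation":[0,0,0],"angular":[0,0,0],"hand":0.0854},{"translation":[0,0,0],"angular":[0,0,0],"hand":0.0854}])

```text
time_s: 2.52
eef_pos: [0.4607, 0.3282, 0.1829]
eef_rot: [0.001, 0.329, 0.944, 0.001]
wrist_force: [-0.5, -0.8, 0.4]
opening: 1.002
```

```bash

python3 - <<'E'
from h import *
from bench import ctrl
c=ctrl.camera("wrist");W=Cam(c);o=ctrl.get_obs();go(o,[.461,.326,.18],.9)
Rm=rot(o["eef_rot"]);print("cam right in tool",np.round(Rm.T@W.R[:,0],3))
cv2.imwrite("pics/w3.png",c["img"][200:440,220:460,::-1].repeat(2,0).repeat(2,1))
print(W.px(o["eef_pos"]),W.px([.461,.326,.218]))
E
```

```text
pos [0.4606 0.3281 0.1827] psi 0.9006 zaxis [ 2.1e-03  9.0e-04 -1.0e+00] tool d [-0.0016 -0.0013  0.0027] t 2.58
rz 0.000590633207177893
rotvec [0.002  0.0011 0.0006]
cam right in tool [ 0.001  1.    -0.001]
[330.95086324 317.27089381] [326.98829836 373.67452304]
```

View pics/w3.png

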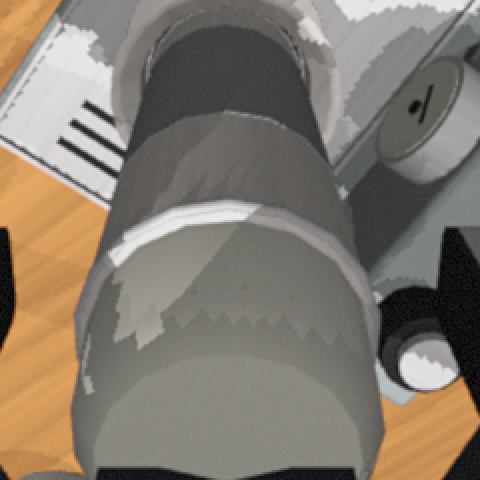

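With the arm settled, the can is centred within about 1 mm (334 against 331). Closing.

Emit:
apply_moves(plan=[{"translation":[0,0.0005,0.001],"angular":[0,0,0],"hand":0.0854},{"translation":[0,0,0],"angular":[0,0,0],"hand":0.03},{"translation":[0,0,0],"angular":[0,0,0],"hand":0.03},{"translation":[0,0,0],"angular":[0,0,0],"hand":0.03},{"translation":[0,0,0],"angular":[0,0,0],"hand":0.03},{"translation":[0,0,0],"angular":[0,0,0],"hand":0.03},{"translation":[0,0,0],"angular":[0,0,0],"hand":0.03},{"translation":[0,0,0],"angular":[0,0,0],"hand":0.03}])

```text
time_s: 3.58
eef_pos: [0.4603, 0.3281, 0.1805]
eef_rot: [0.0, 0.329, 0.944, 0.0]
wrist_force: [-0.6, 0.7, 4.1]
opening: 0.605
```

```bash

python3 - <<'E'
from h import *
from bench import ctrl
c=ctrl.camera("wrist");o=ctrl.get_obs();go(o,[.461,.326,.18],.9)
print(o["wrist_force"],o["torque"],o["opening"],o["dq"])
cv2.imwrite("pics/w4.png",c["img"][:,:,::-1])
E
```

```text
pos [0.4603 0.3281 0.1805] psi 0.9 zaxis [ 3.e-04  0.e+00 -1.e+00] tool d [-0.0018 -0.0012  0.0005] t 3.62
rz 1.6825411776055788e-05
rotvec [0.0002 0.0002 0.    ]
[ 0.02086008 -0.71012696  4.47232713] [-0.24392019  0.2965962  -0.00190085] 0.6050156628527756 [-0.00111187  0.00107836 -0.00122066  0.0007659  -0.00161711  0.00092455]
```

View pics/w4.png

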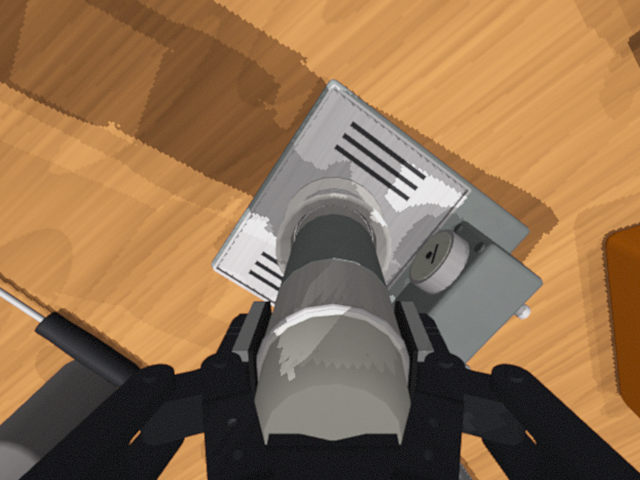

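Emit:
apply_moves(plan=[{"translation":[0,0,-0.01],"angular":[0,0,0],"hand":0.03},{"translation":[0,0,-0.015],"angular":[0,0,0],"hand":0.03},{"translation":[0,0,-0.02],"angular":[0,0,0],"hand":0.03},{"translation":[0,0,-0.025],"angular":[0,0,0],"hand":0.03},{"translation":[0,0,-0.025],"angular":[0,0,0],"hand":0.03},{"translation":[0,0,-0.025],"angular":[0,0,0],"hand":0.03},{"translation":[0,0,-0.015],"angular":[0,0,0],"hand":0.03},{"translation":[0,0,-0.005],"angular":[0,0,0],"hand":0.03},{"translation":[0,0,0],"angular":[0,0,0],"hand":0.03}])

```text
time_s: 4.75
eef_pos: [0.46, 0.328, 0.3199]
eef_rot: [-0.0, 0.329, 0.944, -0.0]
wrist_force: [0.2, -0.0, -3.2]
opening: 0.604
```

```bash
cat >> h.py <<'E'
def arc(o,tgt,psi,n):
    Rm=rot(o["eef_rot"]);y=Rm[:,1];p=np.arctan2(y[1],y[0]);w=-(psi-p)/n
    A=np.zeros((3,3));Rk=Rm.copy()
    for i in range(n): A+=Rk; Rk=Rk@R.from_rotvec([0,0,w]).as_matrix()
    print("per row t",np.linalg.solve(A,np.array(tgt)-o["eef_pos"]),"rz",w,"n",n)
E
python3 - <<'E'
from h import *
from bench import ctrl
c=ctrl.camera("side");o=ctrl.get_obs();go(o,[.4555,-.36,.32],.9)
print(o["wrist_force"],o["torque"],o["opening"])
arc(o,[.4555,-.36,.32],-.312,20)
T=Cam(ctrl.camera("top"));
cv2.imwrite("pics/s5.png",np.hstack([c["img"][40:250,150:350,::-1],T.img[170:380,60:280,::-1]]).repeat(2,0).repeat(2,1)[:600,:800])
E
```

```text
pos [0.4598 0.3279 0.3193] psi 0.9 zaxis [-1.4e-03 -6.0e-04 -1.0e+00] tool d [-4.243e-01 -5.415e-01 -3.000e-04] t 4.8
rz -1.912088874034268e-05
rotvec [-0.0014 -0.0007 -0.    ]
[-0.40223397  0.35549465 -3.54104258] [ 0.01432802 -0.01329555  0.00113615] 0.6069434183700312
per row t [-3.46094201e-02 -1.18761353e-02 -1.28176252e-05] rz 0.06059904395556298 n 20
```

View pics/s5.png

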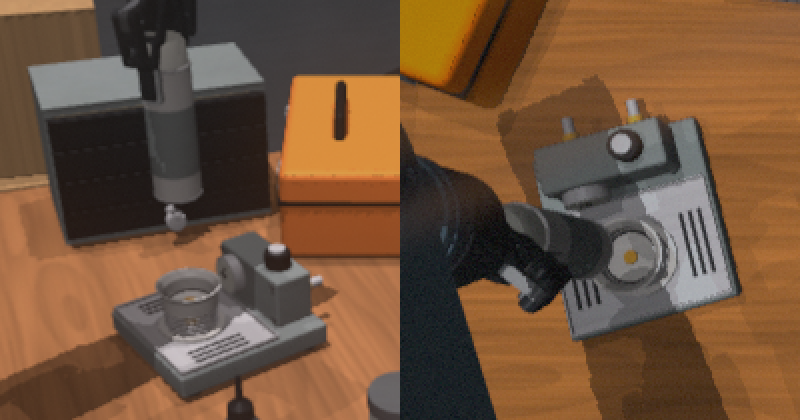

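The can is lifted (about 4 N of weight on the wrist) and hangs straight, and the cradle is visible and empty. Now the swing to the crate.

Emit:
apply_moves(plan=[{"translation":[-0.0346,-0.0119,0],"angular":[0,0,0.0606],"hand":0.03},{"translation":[-0.0346,-0.0119,0],"angular":[0,0,0.0606],"hand":0.03},{"translation":[-0.0346,-0.0119,0],"angular":[0,0,0.0606],"hand":0.03},{"translation":[-0.0346,-0.0119,0],"angular":[0,0,0.0606],"hand":0.03},{"translation":[-0.0346,-0.0119,0],"angular":[0,0,0.0606],"hand":0.03},{"translation":[-0.0346,-0.0119,0],"angular":[0,0,0.0606],"hand":0.03},{"translation":[-0.0346,-0.0119,0],"angular":[0,0,0.0606],"hand":0.03},{"translation":[-0.0346,-0.0119,0],"angular":[0,0,0.0606],"hand":0.03},{"translation":[-0.0346,-0.0119,0],"angular":[0,0,0.0606],"hand":0.03},{"translation":[-0.0346,-0.0119,0],"angular":[0,0,0.0606],"hand":0.03}])

```text
time_s: 6.1
eef_pos: [0.565, -0.0177, 0.3191]
eef_rot: [-0.001, 0.597, 0.802, -0.0]
wrist_force: [0.7, -0.5, -3.5]
opening: 0.604
```

Emit:
apply_moves(plan=[{"translation":[-0.0346,-0.0119,0],"angular":[0,0,0.0606],"hand":0.03},{"translation":[-0.0346,-0.0119,0],"angular":[0,0,0.0606],"hand":0.03},{"translation":[-0.0346,-0.0119,0],"angular":[0,0,0.0606],"hand":0.03},{"translation":[-0.0346,-0.0119,0],"angular":[0,0,0.0606],"hand":0.03},{"translation":[-0.0346,-0.0119,0],"angular":[0,0,0.0606],"hand":0.03},{"translation":[-0.0346,-0.0119,0],"angular":[0,0,0.0606],"hand":0.03},{"translation":[-0.0346,-0.0119,0],"angular":[0,0,0.0606],"hand":0.03},{"translation":[-0.0346,-0.0119,0],"angular":[0,0,0.0606],"hand":0.03},{"translation":[-0.0346,-0.0119,0],"angular":[0,0,0.0606],"hand":0.03},{"translation":[-0.0346,-0.0119,0],"angular":[0,0,0.0606],"hand":0.03}])

```text
time_s: 7.35
eef_pos: [0.4545, -0.3605, 0.319]
eef_rot: [-0.001, 0.809, 0.588, -0.0]
wrist_force: [0.2, 0.2, -2.4]
opening: 0.608
```

Emit:
apply_moves(plan=[{"translation":[0,0,0],"angular":[0,0,0],"hand":0.03},{"translation":[0,0,0],"angular":[0,0,0],"hand":0.03},{"translation":[0,0,0],"angular":[0,0,0],"hand":0.03},{"translation":[0,0,0],"angular":[0,0,0],"hand":0.03}])

```text
time_s: 7.85
eef_pos: [0.4559, -0.359, 0.3203]
eef_rot: [-0.0, 0.808, 0.589, 0.0]
wrist_force: [-0.5, -0.4, -3.8]
opening: 0.606
```

```bash
python3 - <<'E'
from h import *
from bench import ctrl
c=ctrl.camera("side");T=Cam(ctrl.camera("top"));o=ctrl.get_obs();go(o,[.4555,-.36,.32],-.312)
print(o["wrist_force"],o["torque"],o["opening"])
# cradle
cv2.imwrite("pics/s6.png",cv2.resize(c["img"][:,:,::-1],None,fx=1.2,fy=1.2))
cv2.imwrite("pics/t6.png",cv2.resize(T.img[230:330,135:235,::-1],None,fx=6,fy=6,interpolation=cv2.INTER_NEAREST))
S=Cam(c);cv2.imwrite("pics/s6b.png",cv2.resize(c["img"][150:240,200:300,::-1],None,fx=6,fy=6,interpolation=cv2.INTER_NEAREST))
E
```

```text
pos [ 0.4558 -0.3593  0.3203] psi -0.3109 zaxis [ 1.e-04 -1.e-04 -1.e+00] tool d [-0.0008 -0.0001  0.0003] t 7.95
rz 0.001106165675089088
rotvec [0.0001 0.     0.0011]
[ 0.53430708 -0.26792072 -2.90981744] [ 0.01804447 -0.02423363 -0.02689893] 0.6115386706700905
```

View pics/s6.png

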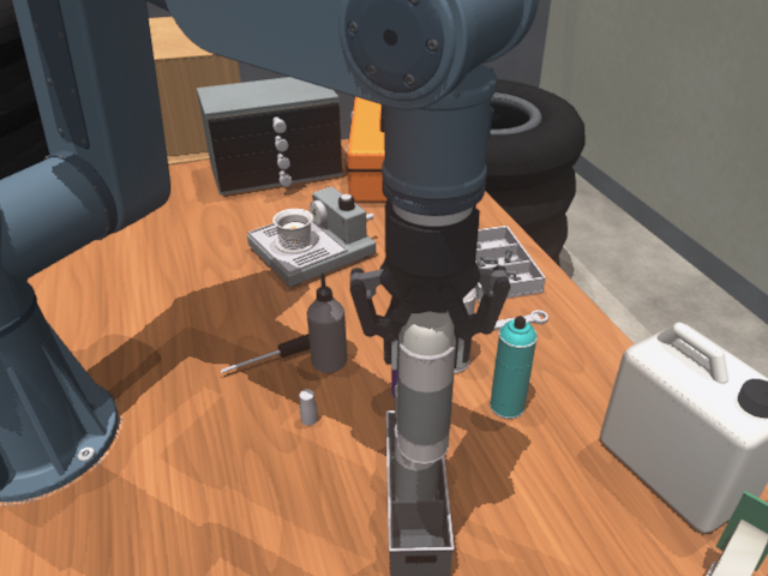

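View pics/t6.png

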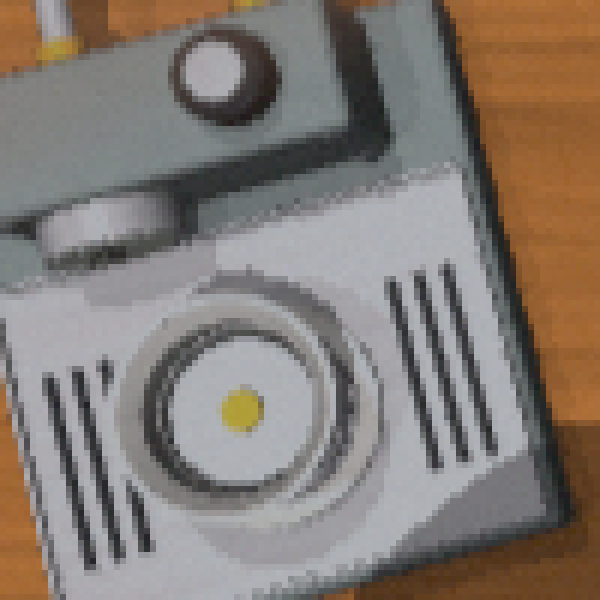

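View pics/s6b.png

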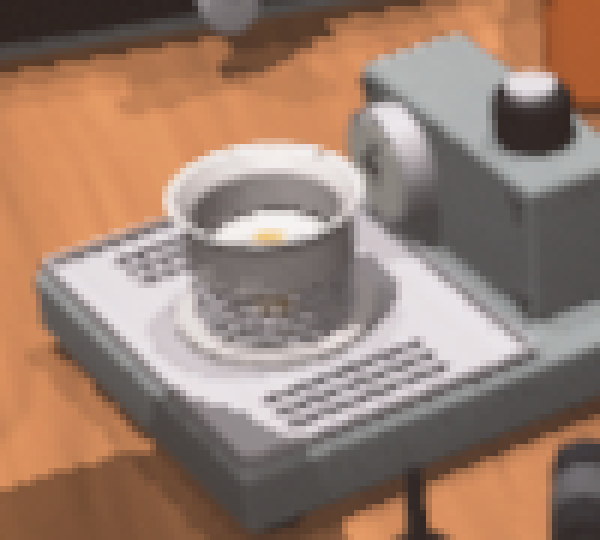

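The side view shows the can hanging vertically over the free pocket, and the top view shows the empty cradle with its yellow seat dot. Lowering.

Emit:
apply_moves(plan=[{"translation":[0,0,0.02],"angular":[0,0,0],"hand":0.03},{"translation":[0,0,0.025],"angular":[0,0,0],"hand":0.03},{"translation":[0,0,0.025],"angular":[0,0,0],"hand":0.03},{"translation":[0,0,0.025],"angular":[0,0,0],"hand":0.03},{"translation":[0,0,0.02],"angular":[0,0,0],"hand":0.03},{"translation":[0,0,0.02],"angular":[0,0,0],"hand":0.03},{"translation":[0,0,0.01],"angular":[0,0,0],"hand":0.03},{"translation":[0,0,0],"angular":[0,0,0],"hand":0.03},{"translation":[0,0,0],"angular":[0,0,0],"hand":0.03}])

```text
time_s: 9.07
eef_pos: [0.4559, -0.3603, 0.1763]
eef_rot: [0.001, 0.808, 0.589, 0.0]
wrist_force: [0.9, -0.7, -3.1]
opening: 0.606
```

```bash
python3 - <<'E'
from h import *
from bench import ctrl
c=ctrl.camera("side");o=ctrl.get_obs();go(o,[.4555,-.36,.1135],-.312)
print(o["wrist_force"],o["torque"],o["opening"])
T=Cam(ctrl.camera("top"));S=Cam(c)
print("seat dot",T.at(180,297.8,.070),tri(T,(180,297.8),S,(244.5,188.8)))
cv2.imwrite("pics/s7.png",np.hstack([cv2.resize(c["img"][280:480,270:430,::-1],None,fx=2.5,fy=2.5),cv2.resize(T.img[200:400,400:560,::-1],None,fx=2.5,fy=2.5)]))
E
```

```text
pos [ 0.4559 -0.3603  0.1765] psi -0.3119 zaxis [ 0.0013 -0.0015 -1.    ] tool d [ 0.0002 -0.0006  0.063 ] t 9.12
rz 0.00012226992947800275
rotvec [0.0017 0.001  0.0001]
[ 0.08778119 -0.89618129 -3.45617418] [ 0.00647847 -0.0118119   0.03581205] 0.6084145953178526
seat dot [0.46121306 0.31807903 0.07      ] (array([0.45920633, 0.31438561, 0.08343958]), np.float64(0.0027879823660168744))
```

View pics/s7.png

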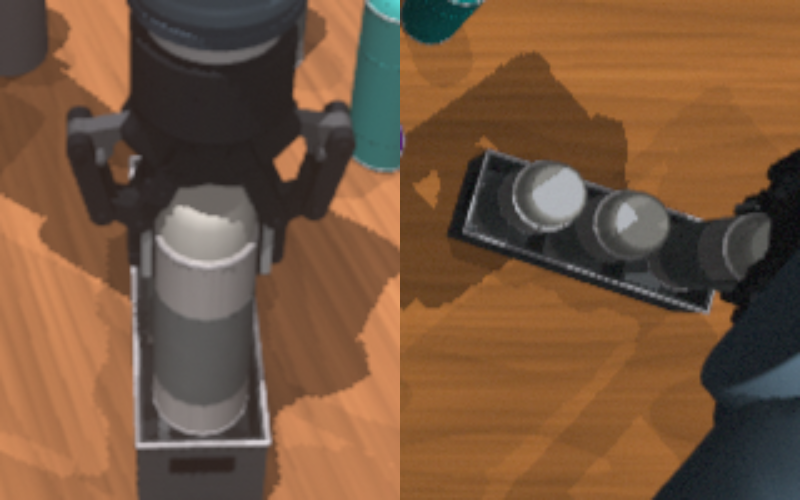

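The can is entering the pocket without touching anything. My seat-dot column was wrong: it should be 175, not 180, and I'll recompute it. Continuing down.

Emit:
apply_moves(plan=[{"translation":[0,0,0.01],"angular":[0,0,0],"hand":0.03},{"translation":[0,0,0.015],"angular":[0,0,0],"hand":0.03},{"translation":[0,0,0.015],"angular":[0,0,0],"hand":0.03},{"translation":[0,0,0.01],"angular":[0,0,0],"hand":0.03},{"translation":[0,0,0.006],"angular":[0,0,0],"hand":0.03},{"translation":[0,0,0.003],"angular":[0,0,0],"hand":0.03},{"translation":[0,0,0.001],"angular":[0,0,0],"hand":0.03},{"translation":[0,0,0],"angular":[0,0,0],"hand":0.03},{"translation":[0,0,0],"angular":[0,0,0],"hand":0.03},{"translation":[0,0,0],"angular":[0,0,0],"hand":0.03}])

```text
time_s: 10.42
eef_pos: [0.4555, -0.3599, 0.1156]
eef_rot: [0.0, 0.808, 0.589, 0.0]
wrist_force: [-0.3, -0.2, -3.5]
opening: 0.606
```

```bash
python3 - <<'E'
from h import *
from bench import ctrl
c=ctrl.camera("side");o=ctrl.get_obs();go(o,[.4555,-.36,.1135],-.312)
print(o["wrist_force"],o["torque"],o["opening"])
T=Cam(ctrl.camera("top"));S=Cam(c)
print("seat dot",T.at(175,297.8,.070),tri(T,(175,297.8),S,(244.5,188.8)))
E
```

```text
pos [ 0.4555 -0.3599  0.1155] psi -0.312 zaxis [ 2.e-04 -3.e-04 -1.e+00] tool d [-0.0001  0.      0.002 ] t 10.47
rz 5.74789434271139e-07
rotvec [0.0003 0.0002 0.    ]
[-0.38099848 -0.26430606 -2.88793021] [-0.01051936  0.06884866  0.03326522] 0.6050769654582068
seat dot [0.46116403 0.32831089 0.07      ] (array([0.46037409, 0.32656751, 0.07604618]), np.float64(0.0010262246095350325))
```

Still hanging (about -3 N), roughly 2 mm up. Lowering in 1 mm steps until the weight transfers.

Emit:
apply_moves(plan=[{"translation":[0,0,0.001],"angular":[0,0,0],"hand":0.03},{"translation":[0,0,0.001],"angular":[0,0,0],"hand":0.03},{"translation":[0,0,0.0005],"angular":[0,0,0],"hand":0.03},{"translation":[0,0,0],"angular":[0,0,0],"hand":0.03},{"translation":[0,0,0],"angular":[0,0,0],"hand":0.03}])

```text
time_s: 11.15
eef_pos: [0.4555, -0.36, 0.1136]
eef_rot: [0.0, 0.808, 0.589, -0.0]
wrist_force: [-2.1, 0.8, 5.7]
opening: 0.604
```

The force has changed from -3 to +5.7 N, so the can is on the floor. Releasing.

Emit:
apply_moves(plan=[{"translation":[0,0,0],"angular":[0,0,0],"hand":0.055},{"translation":[0,0,0],"angular":[0,0,0],"hand":0.06},{"translation":[0,0,0],"angular":[0,0,0],"hand":0.07},{"translation":[0,0,0],"angular":[0,0,0],"hand":0.0854},{"translation":[0,0,0],"angular":[0,0,0],"hand":0.0854},{"translation":[0,0,0],"angular":[0,0,0],"hand":0.0854},{"translation":[0,0,0],"angular":[0,0,0],"hand":0.0854},{"translation":[0,0,-0.01],"angular":[0,0,0],"hand":0.0854},{"translation":[0,0,-0.02],"angular":[0,0,0],"hand":0.0854}])

```text
time_s: 12.28
eef_pos: [0.455, -0.3594, 0.1428]
eef_rot: [-0.001, 0.808, 0.589, -0.0]
wrist_force: [-0.9, -0.3, 0.1]
opening: 1.0
```

Emit:
apply_moves(plan=[{"translation":[0,0,-0.03],"angular":[0,0,0],"hand":0.0854},{"translation":[0,0,-0.03],"angular":[0,0,0],"hand":0.0854},{"translation":[0,0,-0.03],"angular":[0,0,0],"hand":0.0854},{"translation":[0,0,-0.03],"angular":[0,0,0],"hand":0.0854},{"translation":[0,0,-0.03],"angular":[0,0,0],"hand":0.0854},{"translation":[0,0,0],"angular":[0,0,0],"hand":0.0854}])

```text
time_s: 13.02
eef_pos: [0.4564, -0.361, 0.2966]
eef_rot: [0.003, 0.808, 0.589, 0.0]
wrist_force: [0.8, -0.7, 0.0]
opening: 0.998
```

```bash
python3 - <<'E'
from h import *
from bench import ctrl
c=ctrl.camera("side");o=ctrl.get_obs()
print(o["wrist_force"],o["opening"])
psi=np.arctan2(o["eef_pos"][1],o["eef_pos"][0])
# candidate above empty
t=[.635,-.057,.30]; psi=np.arctan2(t[1],t[0])+.5
print(psi);go(o,t,psi);arc(o,t,psi,9)
T=Cam(ctrl.camera("top"))
cv2.imwrite("pics/s8.png",np.hstack([cv2.resize(c["img"][280:480,270:430,::-1],None,fx=2.5,fy=2.5),cv2.resize(T.img[200:400,400:560,::-1],None,fx=2.5,fy=2.5)]))
E
```

```text
[ 0.33588032  0.2588544  -1.08249302] 0.998826248277195
0.41047615320800696
pos [ 0.4558 -0.3602  0.2944] psi -0.312 zaxis [ 0.002  -0.0024 -1.    ] tool d [ 0.3436  0.0775 -0.006 ] t 13.07
rz -0.722431306660388
rotvec [ 0.0019  0.0025 -0.7224]
per row t [ 0.03423927  0.02065944 -0.00066644] rz -0.08027014518448755 n 9
```

View pics/s8.png

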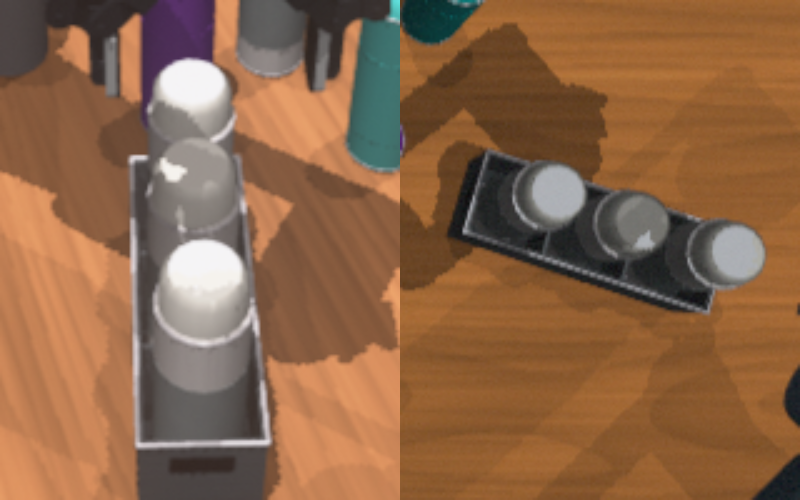

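The full can stands upright in the pocket in line with the others. Next is the empty can. I'm keeping the present jaw direction, which stays clear of the purple can.

Emit:
apply_moves(plan=[{"translation":[0.0382,0.0086,0],"angular":[0,0,0],"hand":0.0854},{"translation":[0.0382,0.0086,0],"angular":[0,0,0],"hand":0.0854},{"translation":[0.0382,0.0086,0],"angular":[0,0,0],"hand":0.0854},{"translation":[0.0382,0.0086,0],"angular":[0,0,0],"hand":0.0854},{"translation":[0.0382,0.0086,0],"angular":[0,0,0],"hand":0.0854},{"translation":[0.0382,0.0086,0],"angular":[0,0,0],"hand":0.0854},{"translation":[0.0382,0.0086,0],"angular":[0,0,0],"hand":0.0854},{"translation":[0.0382,0.0086,0],"angular":[0,0,0],"hand":0.0854},{"translation":[0.0382,0.0086,-0.006],"angular":[0,0,0],"hand":0.0854}])

```text
time_s: 14.25
eef_pos: [0.6341, -0.0549, 0.2962]
eef_rot: [-0.002, 0.808, 0.589, -0.001]
wrist_force: [1.1, -0.7, 0.9]
opening: 0.999
```

Emit:
apply_moves(plan=[{"translation":[0,0,0.02],"angular":[0,0,0],"hand":0.0854},{"translation":[0,0,0.03],"angular":[0,0,0],"hand":0.0854},{"translation":[0,0,0.03],"angular":[0,0,0],"hand":0.0854},{"translation":[0,0,0.01],"angular":[0,0,0],"hand":0.0854},{"translation":[0,0,0],"angular":[0,0,0],"hand":0.0854},{"translation":[0,0,0],"angular":[0,0,0],"hand":0.0854},{"translation":[0,0,0],"angular":[0,0,0],"hand":0.0854}])

```text
time_s: 15.12
eef_pos: [0.6353, -0.0567, 0.2103]
eef_rot: [0.001, 0.808, 0.589, 0.001]
wrist_force: [-0.3, -0.3, -0.5]
opening: 0.995
```

```bash
python3 - <<'E'
from h import *
from bench import ctrl
c=ctrl.camera("wrist");W=Cam(c);o=ctrl.get_obs();go(o,[.635,-.057,.111],-.312)
print(W.px(o["eef_pos"]),W.px([.635,-.057,.148]),W.px([.635,-.057,.176]))
cv2.imwrite("pics/w9.png",c["img"][:,:,::-1])
E
```

```text
pos [ 0.6352 -0.0566  0.21  ] psi -0.312 zaxis [ 1.9e-03 -6.0e-04 -1.0e+00] tool d [-0.0005 -0.0002  0.099 ] t 15.18
rz 7.702916008656135e-06
rotvec [ 0.002  -0.0001  0.    ]
[334.4863654  316.28494372] [333.73344451 263.46126439] [333.98872349 283.72392484]
```

View pics/w9.png

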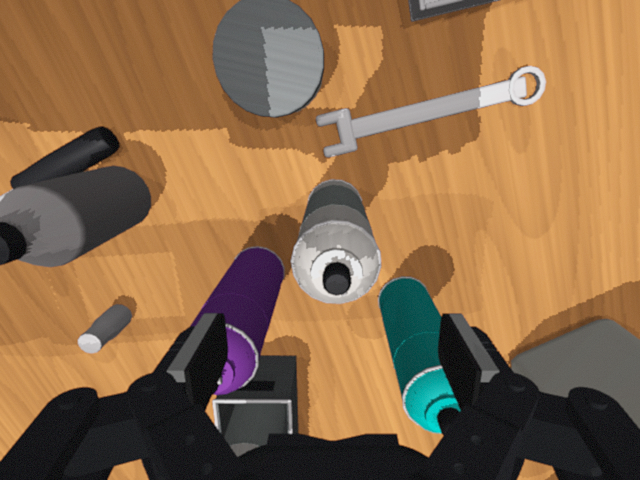

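The ring spans columns 293 to 380, so its centre is at 336.5 against an expected 334, and the head is at (336,278). That's about 1 mm off. I'll nudge +y and go down gently to TCP z 0.112, which leaves the palm about 9 mm above the spray head.

Emit:
apply_moves(plan=[{"translation":[0,0.001,0.015],"angular":[0,0,0],"hand":0.0854},{"translation":[0,0,0.02],"angular":[0,0,0],"hand":0.0854},{"translation":[0,0,0.02],"angular":[0,0,0],"hand":0.0854},{"translation":[0,0,0.015],"angular":[0,0,0],"hand":0.0854},{"translation":[0,0,0.01],"angular":[0,0,0],"hand":0.0854},{"translation":[0,0,0.005],"angular":[0,0,0],"hand":0.0854},{"translation":[0,0,0.005],"angular":[0,0,0],"hand":0.0854},{"translation":[0,0,0],"angular":[0,0,0],"hand":0.0854},{"translation":[0,0,0],"angular":[0,0,0],"hand":0.0854}])

```text
time_s: 16.3
eef_pos: [0.6359, -0.0568, 0.1193]
eef_rot: [0.0, 0.808, 0.589, 0.0]
wrist_force: [0.1, -0.3, -0.2]
opening: 1.001
```

```bash
python3 - <<'E'
from h import *
from bench import ctrl
c=ctrl.camera("wrist");W=Cam(c);o=ctrl.get_obs();go(o,[.635,-.057,.111],-.312)
print(o["wrist_force"])
cv2.imwrite("pics/w10.png",c["img"][:,:,::-1])
E
```

```text
pos [ 0.6359 -0.0568  0.1194] psi -0.3119 zaxis [ 1.e-03 -3.e-04 -1.e+00] tool d [-0.0005 -0.0008  0.0084] t 16.35
rz 5.099406719433208e-05
rotvec [ 0.001  -0.      0.0001]
[-0.14667768 -0.08389419 -0.57811701]
```

View pics/w10.png

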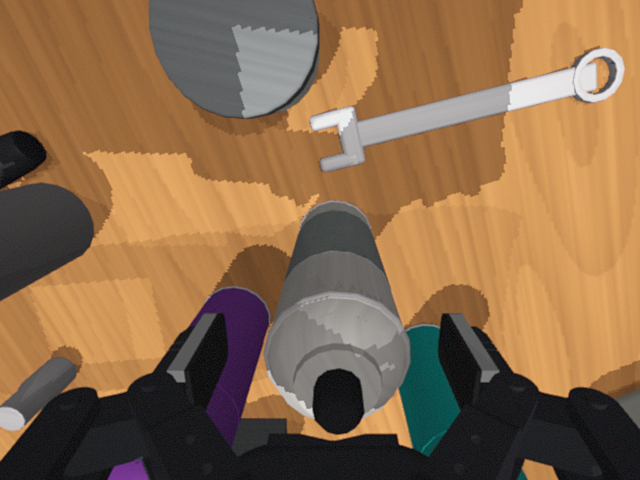

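The ring spans 265 to 410 (centre 337) against a finger mid of 333, so I'll shift +1 mm, go 7.5 mm lower and close.

Emit:
apply_moves(plan=[{"translation":[0,0.001,0.004],"angular":[0,0,0],"hand":0.0854},{"translation":[0,0,0.0035],"angular":[0,0,0],"hand":0.0854},{"translation":[0,0,0],"angular":[0,0,0],"hand":0.0854},{"translation":[0,0,0],"angular":[0,0,0],"hand":0.065},{"translation":[0,0,0],"angular":[0,0,0],"hand":0.03},{"translation":[0,0,0],"angular":[0,0,0],"hand":0.03},{"translation":[0,0,0],"angular":[0,0,0],"hand":0.03},{"translation":[0,0,0],"angular":[0,0,0],"hand":0.03},{"translation":[0,0,0],"angular":[0,0,0],"hand":0.03}])

```text
time_s: 17.48
eef_pos: [0.6369, -0.0571, 0.1117]
eef_rot: [0.0, 0.808, 0.589, 0.0]
wrist_force: [0.8, 0.3, 3.4]
opening: 0.606
```

```bash
python3 - <<'E'
from h import *
from bench import ctrl
c=ctrl.camera("wrist");W=Cam(c);o=ctrl.get_obs();go(o,[.635,-.057,.111],-.312)
print(o["wrist_force"],o["torque"],o["opening"])
cv2.imwrite("pics/w11.png",c["img"][:,:,::-1])
E
```

```text
pos [ 0.6369 -0.0571  0.1118] psi -0.312 zaxis [ 1.e-03 -3.e-04 -1.e+00] tool d [-0.0005 -0.0019  0.0007] t 17.52
rz -2.9551296128305093e-05
rotvec [ 0.001 -0.    -0.   ]
[ 0.1090988  -0.61213177  3.6261479 ] [-0.06828675 -0.19361282  0.00357451] 0.6043963433351263
```

View pics/w11.png

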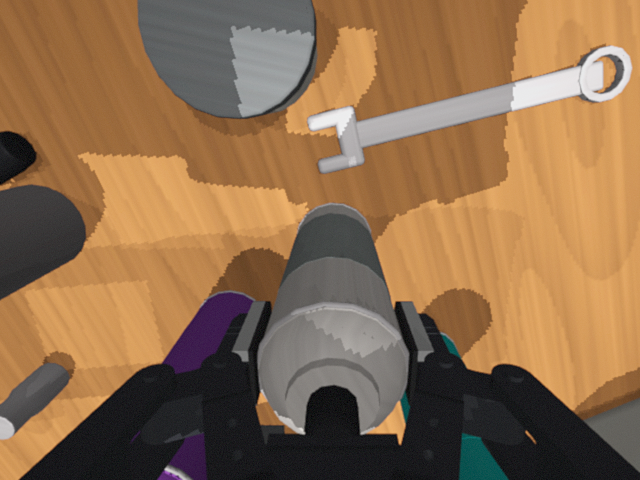

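Gripped on the straight wall at 52 mm opening, with the spray head free. Lifting.

Emit:
apply_moves(plan=[{"translation":[0,0,-0.01],"angular":[0,0,0],"hand":0.03},{"translation":[0,0,-0.02],"angular":[0,0,0],"hand":0.03},{"translation":[0,0,-0.03],"angular":[0,0,0],"hand":0.03},{"translation":[0,0,-0.04],"angular":[0,0,0],"hand":0.03},{"translation":[0,0,-0.04],"angular":[0,0,0],"hand":0.03},{"translation":[0,0,-0.03],"angular":[0,0,0],"hand":0.03},{"translation":[0,0,-0.02],"angular":[0,0,0],"hand":0.03},{"translation":[0,0,-0.02],"angular":[0,0,0],"hand":0.03},{"translation":[0,0,0],"angular":[0,0,0],"hand":0.03},{"translation":[0,0,0],"angular":[0,0,0],"hand":0.03}])

```text
time_s: 18.77
eef_pos: [0.636, -0.0569, 0.3199]
eef_rot: [-0.001, 0.808, 0.589, -0.001]
wrist_force: [-0.6, -0.2, -2.1]
opening: 0.605
```

```bash
python3 - <<'E'
from h import *
from bench import ctrl
o=ctrl.get_obs();go(o,[.4605,.3275,.32],.9);arc(o,[.4605,.3275,.32],.9,14)
print(o["wrist_force"],o["torque"],o["opening"])
E
```

```text
pos [ 0.636  -0.0569  0.3199] psi -0.312 zaxis [-2.1e-03  5.0e-04 -1.0e+00] tool d [ 0.3119 -0.2851  0.0005] t 18.77
rz -1.2120418310066992
rotvec [-2.000e-03 -1.200e-03 -1.212e+00]
per row t [ 3.15980652e-02 -5.67331700e-03  3.47339105e-05] rz -0.08657441650047851 n 14
[-0.5729553  -0.16026184 -2.0611857 ] [0.09132921 0.01184839 0.01397722] 0.6053477235909195
```

Emit:
apply_moves(plan=[{"translation":[0.0316,-0.0057,0],"angular":[0,0,-0.0866],"hand":0.03},{"translation":[0.0316,-0.0057,0],"angular":[0,0,-0.0866],"hand":0.03},{"translation":[0.0316,-0.0057,0],"angular":[0,0,-0.0866],"hand":0.03},{"translation":[0.0316,-0.0057,0],"angular":[0,0,-0.0866],"hand":0.03},{"translation":[0.0316,-0.0057,0],"angular":[0,0,-0.0866],"hand":0.03},{"translation":[0.0316,-0.0057,0],"angular":[0,0,-0.0866],"hand":0.03},{"translation":[0.0316,-0.0057,0],"angular":[0,0,-0.0866],"hand":0.03}])

```text
time_s: 19.65
eef_pos: [0.6076, 0.1636, 0.3192]
eef_rot: [-0.001, 0.595, 0.804, -0.001]
wrist_force: [0.7, 0.5, -1.2]
opening: 0.609
```

Emit:
apply_moves(plan=[{"translation":[0.0316,-0.0057,0],"angular":[0,0,-0.0866],"hand":0.03},{"translation":[0.0316,-0.0057,0],"angular":[0,0,-0.0866],"hand":0.03},{"translation":[0.0316,-0.0057,0],"angular":[0,0,-0.0866],"hand":0.03},{"translation":[0.0316,-0.0057,0],"angular":[0,0,-0.0866],"hand":0.03},{"translation":[0.0316,-0.0057,0],"angular":[0,0,-0.0866],"hand":0.03},{"translation":[0.0316,-0.0057,0],"angular":[0,0,-0.0866],"hand":0.03},{"translation":[0.0316,-0.0057,0],"angular":[0,0,-0.0866],"hand":0.03},{"translation":[0,0,0],"angular":[0,0,0],"hand":0.03},{"translation":[0,0,0],"angular":[0,0,0],"hand":0.03}])

```text
time_s: 20.78
eef_pos: [0.4606, 0.3269, 0.3204]
eef_rot: [-0.0, 0.329, 0.944, -0.001]
wrist_force: [1.3, 0.1, -1.7]
opening: 0.602
```

Emit:
apply_moves(plan=[{"translation":[0,0,0.015],"angular":[0,0,0],"hand":0.03},{"translation":[0,0,0.025],"angular":[0,0,0],"hand":0.03},{"translation":[0,0,0.025],"angular":[0,0,0],"hand":0.03},{"translation":[0,0,0.015],"angular":[0,0,0],"hand":0.03},{"translation":[0,0,0.01],"angular":[0,0,0],"hand":0.03},{"translation":[0,0,0],"angular":[0,0,0],"hand":0.03},{"translation":[0,0,0],"angular":[0,0,0],"hand":0.03},{"translation":[0,0,0],"angular":[0,0,0],"hand":0.03}])

```text
time_s: 21.78
eef_pos: [0.4611, 0.3276, 0.2323]
eef_rot: [0.001, 0.329, 0.944, 0.001]
wrist_force: [-0.1, 0.3, -1.9]
opening: 0.607
```

```bash
python3 - <<'E'
from h import *
from bench import ctrl
s=ctrl.camera("side");w=ctrl.camera("wrist");t=ctrl.camera("top")
o=ctrl.get_obs();go(o,[.4605,.3275,.182],.9)
print(o["wrist_force"],o["torque"],o["opening"])
cv2.imwrite("pics/s12.png",cv2.resize(s["img"][60:240,180:320,::-1],None,fx=4,fy=4)[:600])
cv2.imwrite("pics/s12.png",cv2.resize(s["img"][90:235,190:310,::-1],None,fx=4,fy=4,interpolation=cv2.INTER_NEAREST))
cv2.imwrite("pics/w12.png",w["img"][:,:,::-1])
cv2.imwrite("pics/t12.png",cv2.resize(t["img"][230:330,120:240,::-1],None,fx=6,fy=6,interpolation=cv2.INTER_NEAREST))
E
```

```text
pos [0.4608 0.3274 0.2318] psi 0.9005 zaxis [ 9.e-04  4.e-04 -1.e+00] tool d [ 0.0003 -0.0002  0.0498] t 21.93
rz 0.0004933087459689789
rotvec [0.0008 0.0005 0.0005]
[-0.08048533 -0.51240563 -1.51880076] [-0.03278293 -0.01710109 -0.02860687] 0.6031479435027729
```

View pics/s12.png

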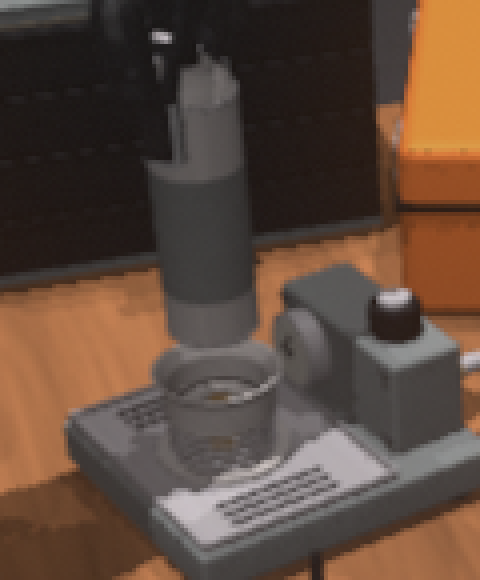

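View pics/w12.png

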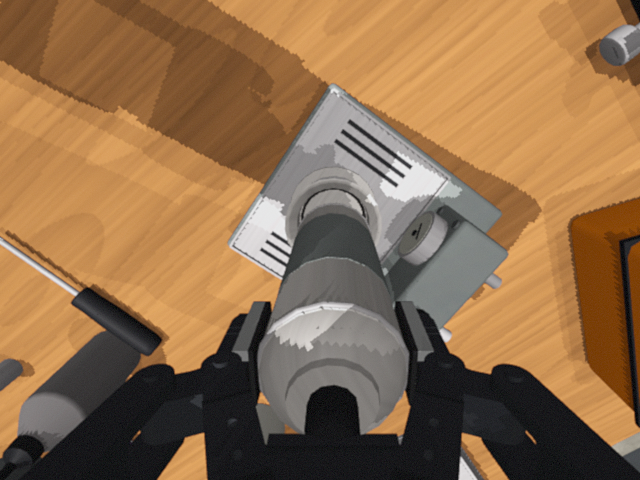

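View pics/t12.png

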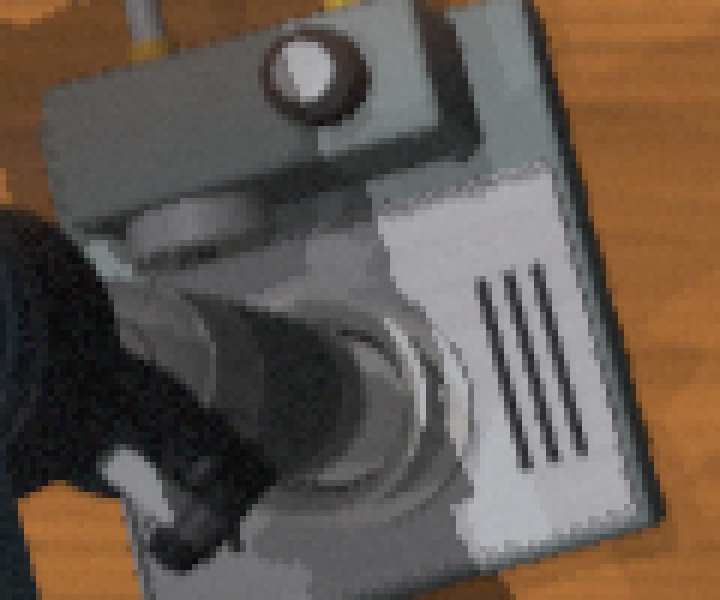

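The side view shows the can's bottom (centre about 213) heading into the cup rim (152 to 285, centre 218), consistent with its perspective slope. Lowering into the cup while watching the forces.

Emit:
apply_moves(plan=[{"translation":[0,0,0.01],"angular":[0,0,0],"hand":0.03},{"translation":[0,0,0.01],"angular":[0,0,0],"hand":0.03},{"translation":[0,0,0.005],"angular":[0,0,0],"hand":0.03},{"translation":[0,0,0.004],"angular":[0,0,0],"hand":0.03},{"translation":[0,0,0.004],"angular":[0,0,0],"hand":0.03},{"translation":[0,0,0.003],"angular":[0,0,0],"hand":0.03},{"translation":[0,0,0],"angular":[0,0,0],"hand":0.03},{"translation":[0,0,0],"angular":[0,0,0],"hand":0.03}])

```text
time_s: 22.92
eef_pos: [0.4607, 0.3273, 0.1955]
eef_rot: [0.0, 0.329, 0.944, 0.0]
wrist_force: [-0.8, -0.4, -1.7]
opening: 0.602
```

```bash
python3 - <<'E'
from h import *
from bench import ctrl
s=ctrl.camera("side");o=ctrl.get_obs();go(o,[.4605,.3275,.182],.9)
print(o["wrist_force"],o["torque"],o["opening"])
cv2.imwrite("pics/s13.png",cv2.resize(s["img"][90:235,190:310,::-1],None,fx=4,fy=4,interpolation=cv2.INTER_NEAREST))
E
```

```text
pos [0.4607 0.3273 0.1955] psi 0.9004 zaxis [ 4.e-04  1.e-04 -1.e+00] tool d [ 0.0003 -0.      0.0135] t 22.98
rz 0.0004083801086490757
rotvec [0.0004 0.0002 0.0004]
[ 0.59898064  0.28047938 -1.27703221] [ 0.00755075 -0.02947352 -0.02182305] 0.6059575821378246
```

View pics/s13.png

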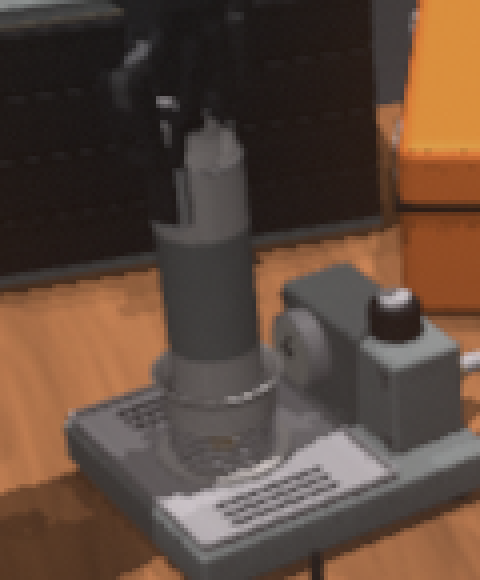

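The can's bottom is 10 mm inside the rim with no contact force. Continuing down to the seat.

Emit:
apply_moves(plan=[{"translation":[0,0,0.004],"angular":[0,0,0],"hand":0.03},{"translation":[0,0,0.003],"angular":[0,0,0],"hand":0.03},{"translation":[0,0,0.003],"angular":[0,0,0],"hand":0.03},{"translation":[0,0,0.002],"angular":[0,0,0],"hand":0.03},{"translation":[0,0,0],"angular":[0,0,0],"hand":0.03},{"translation":[0,0,0],"angular":[0,0,0],"hand":0.03}])

```text
time_s: 23.72
eef_pos: [0.4606, 0.3273, 0.1834]
eef_rot: [0.0, 0.329, 0.944, 0.0]
wrist_force: [0.2, 0.4, -1.8]
opening: 0.605
```

Emit:
apply_moves(plan=[{"translation":[0,0,0.001],"angular":[0,0,0],"hand":0.03},{"translation":[0,0,0.001],"angular":[0,0,0],"hand":0.03},{"translation":[0,0,0.001],"angular":[0,0,0],"hand":0.03},{"translation":[0,0,0],"angular":[0,0,0],"hand":0.03}])

```text
time_s: 24.22
eef_pos: [0.4609, 0.3273, 0.1814]
eef_rot: [0.0, 0.329, 0.944, 0.0]
wrist_force: [-2.7, -0.8, 6.8]
opening: 0.605
```

```bash
python3 - <<'E'
from h import *
from bench import ctrl
o=ctrl.get_obs();go(o,[.4605,.3275,.168],.9)
print(o["wrist_force"],o["torque"],o["opening"])
E
```

```text
pos [0.4609 0.3273 0.1814] psi 0.9005 zaxis [ 9.e-04 -0.e+00 -1.e+00] tool d [ 0.0004 -0.0001  0.0134] t 24.23
rz 0.0005386632196403562
rotvec [0.0005 0.0007 0.0005]
[-2.69039715 -0.76975529  6.79368811] [-0.45863682  0.62979899 -0.0173131 ] 0.6045134059122094
```

Seated at TCP z 0.1814, where the force rises to the 7 N spring preload. Pressing down.

Emit:
apply_moves(plan=[{"translation":[0,0,0.003],"angular":[0,0,0],"hand":0.03},{"translation":[0,0,0.003],"angular":[0,0,0],"hand":0.03},{"translation":[0,0,0.003],"angular":[0,0,0],"hand":0.03},{"translation":[0,0,0.003],"angular":[0,0,0],"hand":0.03},{"translation":[0,0,0],"angular":[0,0,0],"hand":0.03},{"translation":[0,0,0],"angular":[0,0,0],"hand":0.03}])

```text
time_s: 24.98
eef_pos: [0.4611, 0.3274, 0.1709]
eef_rot: [0.001, 0.329, 0.944, 0.0]
wrist_force: [-5.1, -2.2, 15.2]
opening: 0.607
```

```bash
python3 - <<'E'
from h import *
from bench import ctrl
o=ctrl.get_obs();go(o,[.4605,.3275,.168],.9)
print(o["wrist_force"],o["torque"],o["opening"])
E
```

```text
pos [0.4611 0.3274 0.1709] psi 0.9007 zaxis [ 0.0015 -0.     -1.    ] tool d [ 0.0005 -0.0003  0.0029] t 24.98
rz 0.0006583371765293
rotvec [0.0009 0.0012 0.0007]
[-5.11688214 -2.18338106 15.2066822 ] [-0.95825643  1.31867745 -0.07235295] 0.6066886700619911
```

Emit:
apply_moves(plan=[{"translation":[0,0,0.002],"angular":[0,0,0],"hand":0.03},{"translation":[0,0,0.002],"angular":[0,0,0],"hand":0.03},{"translation":[0,0,0.001],"angular":[0,0,0],"hand":0.03},{"translation":[0,0,0],"angular":[0,0,0],"hand":0.03},{"translation":[0,0,0],"angular":[0,0,0],"hand":0.03}])

```text
time_s: 25.6
eef_pos: [0.4613, 0.3274, 0.1675]
eef_rot: [0.001, 0.329, 0.944, 0.0]
wrist_force: [-8.3, -3.8, 24.9]
opening: 0.611
```

```bash
python3 - <<'E'
from h import *
from bench import ctrl
s=ctrl.camera("side");w=ctrl.camera("wrist")
o=ctrl.get_obs();go(o,[.4605,.3275,.168],.9)
print(o["wrist_force"],o["torque"],o["opening"])
cv2.imwrite("pics/s14.png",cv2.resize(s["img"][90:235,190:310,::-1],None,fx=4,fy=4,interpolation=cv2.INTER_NEAREST))
cv2.imwrite("pics/w14.png",w["img"][:,:,::-1])
E
```

```text
pos [0.4613 0.3274 0.1675] psi 0.9009 zaxis [ 0.0023 -0.     -1.    ] tool d [ 0.0007 -0.0005 -0.0005] t 25.7
rz 0.0008603828256567025
rotvec [0.0014 0.0018 0.0009]
[-8.63510982 -4.76514601 24.92177062] [-1.62662773  2.12631807 -0.08057162] 0.6024310127754019
```

View pics/s14.png

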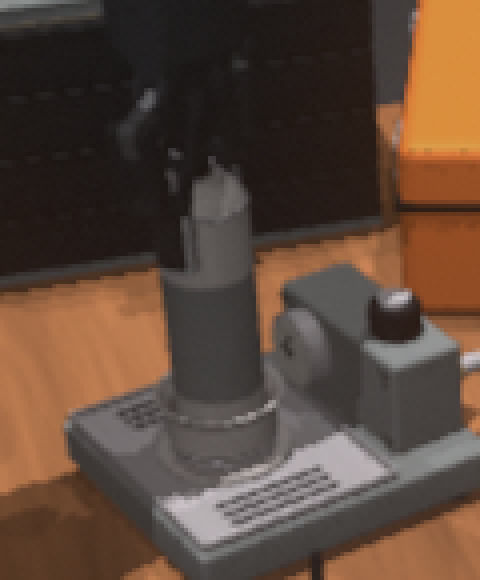

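View pics/w14.png

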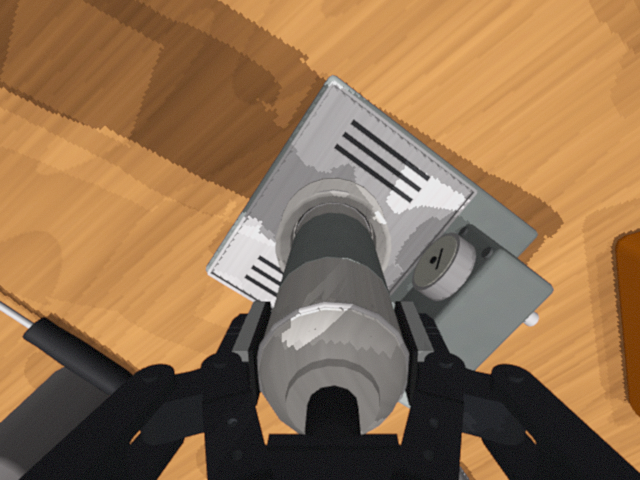

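The cradle has gone down 13.9 mm and the force is 25 N, above the 19 N spring force, so it's on its stop. The can hasn't slipped: the ring apex in the wrist view is still at row 305. Holding, then a last check of the scene.

Emit:
apply_moves(plan=[{"translation":[0,0,0],"angular":[0,0,0],"hand":0.03},{"translation":[0,0,0],"angular":[0,0,0],"hand":0.03},{"translation":[0,0,0],"angular":[0,0,0],"hand":0.03},{"translation":[0,0,0],"angular":[0,0,0],"hand":0.03},{"translation":[0,0,0],"angular":[0,0,0],"hand":0.03},{"translation":[0,0,0],"angular":[0,0,0],"hand":0.03}])

```text
time_s: 26.45
eef_pos: [0.4613, 0.3274, 0.1675]
eef_rot: [0.001, 0.329, 0.944, 0.0]
wrist_force: [-8.6, -5.2, 25.1]
opening: 0.606
```

```bash
python3 - <<'E'
from h import *
from bench import ctrl
s=ctrl.camera("side");t=ctrl.camera("top")
o=ctrl.get_obs();go(o,[.4605,.3275,.168],.9)
print(o["wrist_force"],o["opening"],np.abs(o["dq"]).max())
cv2.imwrite("pics/s15.png",np.hstack([cv2.resize(x["img"],(400,300))[:,:,::-1] for x in (s,t)]))
E
```

```text
pos [0.4613 0.3274 0.1675] psi 0.9009 zaxis [ 2.3e-03 -1.0e-04 -1.0e+00] tool d [ 0.0007 -0.0005 -0.0005] t 26.55
rz 0.0009282938985623046
rotvec [0.0014 0.0019 0.0009]
[-7.79958339 -4.42312982 24.60621184] 0.6081773077238781 0.0014787146468379021
```

View pics/s15.png

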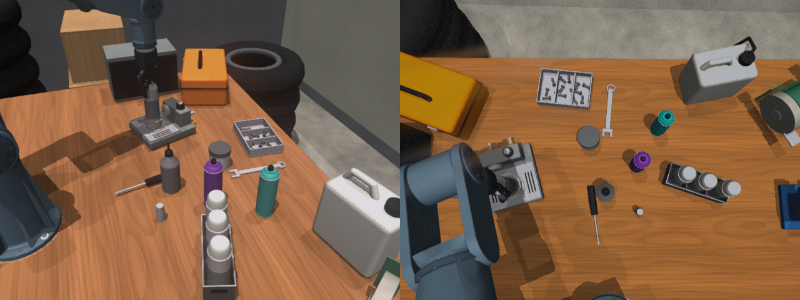

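Everything is steady. All three cans stand in the crate and nothing else has moved. Handing in.

```bash
python3 -c "
from bench import ctrl
print(ctrl.hand_in())"
```

```text
the job is handed in; nothing more can be done
None
```

The full can now stands upright in the crate's free pocket, let go. The empty can is in the cradle, gripped by its wall and held down on the stop. I handed in at about 26.6 s of the 64 s allowed; the hand-in gives no verdict.

Last checks:
- **Full can:** it was lowered until its weight came off the wrist, and the pictures show it upright in line with its neighbours. I judged its position from the commanded pose and these pictures and did not measure it again afterwards.
- **Empty can:** the tool went down 13.9 mm from first contact with the cradle floor. The push is steady at about 25 N, above the 19 N spring force. The jaw opening is steady at about 52 mm, the arm is at rest, and the can has not slipped in the fingers.
- **Spray head:** the palm was kept about 8 mm above it by calculation, and it looked free in the wrist pictures. The joint itself cannot be read.
- **Other things on the bench:** in the last pictures they look to be where they were.

Two readings did not agree fully. The wrist carries a side load of about 9 N, probably from the can leaning on the cup wall within its 2 mm clearance; tool tilt is only about 0.002 rad. The estimates of the cradle's position differed by up to 5 mm in y (0.323 to 0.328 m); the can went in near the middle of that range, with no contact force until it reached the floor.

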